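# Probe a rivet through the guide hole

### The arm

A 6-joint arm with a two-finger parallel gripper is mounted at the origin on a cart in front of the work surface, level with it; the furniture and walls round the work are solid. World frame = base frame: x ahead of the robot, y to its left, z up, the work surface at z = 0. Lengths are in m, angles in rad, forces in N, time in s.
With the tool pointing down it reaches from about 0.35 to 0.975 m from the base axis. Payload 4.9 kg.
Tool frame: the origin (TCP) lies at the very end of the fingers, on their centre line; the grasp point (between the pads) lies 19 mm behind it; z points along the fingers, y is the line along which they close (so a half turn about z gives the same grasp; the last joint's range is limited). The gripper opens to 85 mm and grips with 20 to 120 N. Pads are 22 mm wide; open, the fingers measure 114 mm over their backs; the gripper's body (76 mm by 85 mm) begins 54 mm behind the grasp point. The pads swing forward as they close: fully open they stand 13 mm farther back than shut.
Start: joints at [1.113, 0.053, 1.613, -0, 1.476, -0.119], TCP at [0.208, 0.589, 0.2] pointing down, gripper open.
Joint ranges: [-3.01, 3.01], [-1.01, 2.22], [0.06, 2.58], [-1.02, 4.17], [0.09, 2.62], [-3.14, 3.14]. Speed limits (rad/s): [2.57, 2.57, 3.14, 3.14, 3.14, 3.14].

### API

Orientations are given as a rotation vector (axis times angle).
In Python, from station import get_obs, get_image, finish_job gives the robot as it stands. The module is installed in compiled form; this text tells all that it offers.
- The arm moves only by the tool carry_out, never from a script. Its argument "rows" is a list of rows, each a list of 7 numbers: the turn, a rotation vector about the tool's x, y, z as a fraction of full scale, then the shift along the tool's x, y, z as a fraction of full scale, then the closure, from -1 (fully open) to 1 (shut). A call has 1 to 5 rows; each row is the pose to reach, as a shift and turn from the pose commanded when the call began, along the tool's axes at that moment, turning the shorter way round; what a row does not reach only later rows make up. Full scale, the value 1, is 300 mm for a shift and pi rad for a turn. A row lasts 1/10 s, in which the tool goes at most 50 mm and 8.59 degrees, less where a joint would pass 70% of its speed; a pose out of reach is approached as far as the arm can. A call with a number of a shift or a turn outside -1 to 1 is refused whole. A call with a gripper value outside its range is refused whole. The fingers move at their own pace and stop on an object; "force" is the grip in N (left out, the last holds). Time passes only in rows, so rows that repeat a pose let the fingers close. It gives the time, the measured TCP pose, the force, the opening and the grip force at its end, in the units of the state.
- get_obs(): the state, without advancing time (a new reading comes with each control period).
- get_image(name): name is "scene" or "top"; returns a dict with "img" (480x640x3 uint8, blue, green, red), "mtx" (3x3 intrinsics, pixels), "D" ([k1, k2, p1, p2, k3] as OpenCV has them; the pictures are not rectified), "R" (3x3) and "t" (3): a world point X has camera coordinates R X + t. Camera axes: x right, y down, z forward; pixel columns grow to the right and rows downward; lengths in m; the calibration is good to about 2 mm. A picture is of the moment at which its call begins. There is no depth.
- finish_job(): hands the job in; it is judged then, once.
The state is a dict: "t": time; "q": joint angles; "dq": joint speeds; "effort": joint torques, N m; "tool_pos": TCP position; "tool_rot": TCP orientation; "contact_force": force on the tool from outside, world axes, zero at the start; "wrist_torque": the same for the moment, N m; "opening": finger opening in m; "grip_force": force on a finger pad.
Only numpy, scipy, OpenCV 4.12 (cv2) and the standard library are available. Lean on these libraries where they do the work, as an engineer would, in place of code of your own. Each camera call takes 0.05 s, during which the arm holds its last target. There are 200 camera calls.

### The job

Disturbing nothing else on the counter, first slide the aluminium test plate along the counter, without picking it up, until its brass rivet is right under the hole of the blue guide stand. Then lift the orange-handled probe rod out of its wooden stand, lower it upright through the brass-lined guide hole without ever touching the guide or the plate, and finish while still holding it there: centred in the hole, still, its tip about half-way between the underside of the brass lining and the rivet.

Things in the scene. Friction and masses are not known exactly. Their poses are not given: they have to be found in the camera images.
- bore (a point): The vertical hole of the fixed blue guide stand: the point is on its axis at the lower end of the brass lining, 58 mm above the counter; z up. The hole is 26 mm wide and 18 mm long (58 to 76 mm above the counter); the lining is 36 mm across outside.
- guide: The fixed guide stand; origin on the counter straight under the hole, axes parallel to bore. A blue arm 56 mm wide (y), its faces 60 and 74 mm up, runs from 28 mm on the -x side of the hole to 137 mm on the +x side, where a pillar and a foot (100 mm wide, 80 to 150 mm beyond the hole) carry it; bolt heads reach 80 mm up.
- rivet (a point): Top centre of the brass rivet (12 mm across, 3 mm high) in the middle of the test plate, 23 mm above the counter. Axes are the plate's: x across (70 mm), y along (150 mm), z up. The plate starts on the guide's -y side, its +y end towards the guide, and passes crosswise under the arm.
- plate: The loose aluminium test plate, 70 x 150 x 20 mm (x, y, z), 0.3 to 0.55 kg, flat on the counter with a thin black panel on top; origin at the centre of its underside, axes as rivet.
- probe_grip (a point): Centre of the probe rod's round orange handle (24 mm across, 45 mm long), 127.5 mm above the rod's tip; grip it here from above. Below the handle is a steel flange 34 mm across and 5 mm thick (100 to 105 mm above the tip). In the stand the handle reaches from 120 to 165 mm above the counter.
- probe_tip (a point): Tip of the probe rod. z runs along the rod, from the tip to the handle. The steel stem is 10 mm across and 100 mm long.
- probe: The loose probe rod, 0.08 to 0.13 kg, 150 mm long in all; origin at its tip, axes as probe_tip.
- stand: Fixed wooden stand in which the probe rod hangs: origin at the centre of its underside, foot 80 x 80 mm, top 64 x 64 mm, 115 mm high. The stem hangs in a 20 mm hole in the middle of the 12 mm thick top, between side walls at +y and -y; the rod's flange rests on the top.
- spool_red: Bystander, loose: standing thread spool, red thread, 40 mm across, 60 mm high; origin at the centre of its underside.
- wax_tin: Bystander, loose: round gold tin, 62 mm across, 25 mm high; origin at the centre of its underside.
- jar_nails: Bystander, loose: jar with a lid, 60 mm across, 64 mm high; origin at the centre of its underside.
There are look-alikes about, which are no part of the job. Of the things that look like the probe, the smaller one is meant.

How it is judged:
By the outcome, as a careful person would: the job done as asked, in the order asked, and still so for the second after the job is handed in, while the arm keeps its last pose, push and grip.
It also fails if it takes over 64 s, if anything falls off the work surface, if the arm or the gripper's body presses on something with over 40 N, if the wrist force passes 120 N, or if a joint passes its speed limit or range.

## Working session

There is one attempt and no reset: what is moved stays moved. The work goes in short steps, Python scripts to look and compute and a tool call to move; the robot and the scene stay as the last step left them, time stands still between calls to the robot, and variables do not carry over. Pictures are saved under pics/ and viewed, at most 10 in all, crops included, and the job is handed in when it is done.

Besides the shell and the picture viewer there is one more tool, called after "Emit:" by a JSON object that holds its "method" and its "body", one argument or row to a line. carry_out: Moves the arm, as the interface text tells. Shift numbers are shares of 300 mm and turn numbers shares of pi rad, none past 1 either way. Its arguments: {"type":"object","properties":{"rows":{"type":"array"},"force":{"type":"number"}},"required":["rows"]}

```bash
mkdir -p pics; cat > h.py <<'E'
import numpy as np, cv2
from station import get_obs, get_image
from scipy.spatial.transform import Rotation as Ro
def ray(c,uv):
    p=cv2.undistortPoints(np.array([[uv]],float),c["mtx"],np.array(c["D"]))[0,0]
    R=np.array(c["R"]);t=np.array(c["t"]).ravel()
    d=R.T@np.array([p[0],p[1],1.]);return -R.T@t,d/np.linalg.norm(d)
def onz(c,uv,z):
    o,d=ray(c,uv);return o+d*(z-o[2])/d[2]
def proj(c,X):
    r,_=cv2.Rodrigues(np.array(c["R"]));return cv2.projectPoints(np.array(X,float).reshape(-1,1,3),r,np.array(c["t"],float),c["mtx"],np.array(c["D"]))[0][:,0]
def tri(c1,u1,c2,u2):
    A=0;b=0
    L=[ray(c1,u1),ray(c2,u2)]
    for o,d in L:
        P=np.eye(3)-np.outer(d,d);A=A+P;b=b+P@o
    X=np.linalg.solve(A,b);return X,[np.linalg.norm((np.eye(3)-np.outer(d,d))@(X-o)) for o,d in L]
E
python3 - <<'E'
from h import *
o=get_obs();print(o)
for n in("scene","top"):
    c=get_image(n);cv2.imwrite(f"pics/{n}0.png",c["img"]);o,d=ray(c,(320,240));print(n,o,d,c["mtx"][0])
E
```

```text
{'t': 0.0, 'q': array([ 1.11295637e+00,  5.33827661e-02,  1.61429422e+00, -1.85764391e-05,
        1.47599163e+00, -1.18988167e-01]), 'dq': array([-0.00022019, -0.00063405, -0.00072193, -0.00192983,  0.00176369,
       -0.00079044]), 'effort': array([-2.19455447e-03, -3.93679869e+01, -3.70180500e+01, -3.28662063e-04,
        7.15381073e-03, -1.44332273e-05]), 'tool_pos': array([0.2074449 , 0.5888404 , 0.19824689]), 'tool_rot': array([-0.52962474, -3.09604488,  0.00313392]), 'contact_force': array([0.15115312, 0.53923736, 0.24835185]), 'wrist_torque': array([-0.00295297,  0.04111921, -0.03470249]), 'grip_force': 0.0, 'opening': 0.08559409779394214}
scene [-0.41866061  0.73508585  0.79962866] [ 0.73684743 -0.39078114 -0.55167559] [532.77423242   0.         322.93399801]
top [0.36884659 0.24811909 1.57043903] [ 0.08389203 -0.0098247  -0.99642642] [621.35439244   0.         316.67876613]
```

View pics/scene0.png

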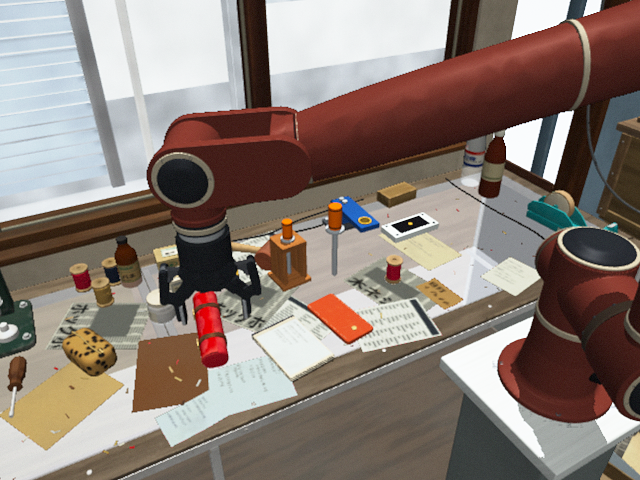

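View pics/top0.png

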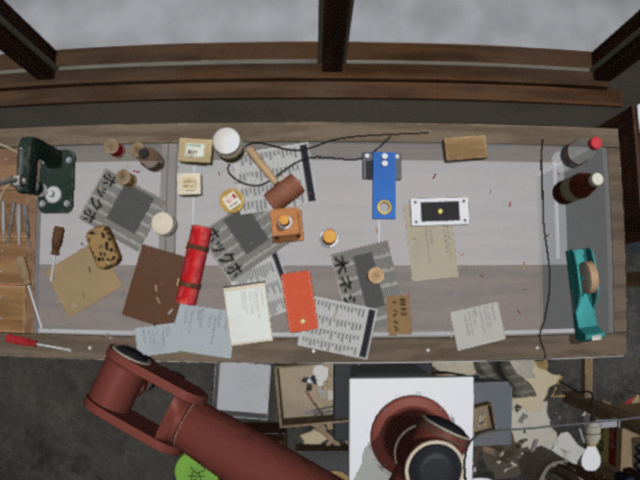

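Scene: a probe in the wooden stand at (287,230) and a larger free-standing look-alike at (335,215). The guide is at (355,213) and the plate at (410,226). In the top view the guide hole is at (384,207), the plate at (440,211), the stand at (285,222) and the look-alike at (329,237). Candidates for the probe are the orange handle in the wooden stand (top 285,222) and the bigger one on the rod holder (top 329,237). Next is a close crop to check the choice.

```bash
python3 - <<'E'
from h import *
s=cv2.imread("pics/scene0.png");t=cv2.imread("pics/top0.png")
a=cv2.resize(s[180:300,240:450],None,fx=3.8,fy=3.8,interpolation=cv2.INTER_CUBIC)[:,:798]
cv2.imwrite("pics/cs.png",a)
b=cv2.resize(t[140:260,260:480],None,fx=3.6,fy=3.6,interpolation=cv2.INTER_CUBIC)
cv2.imwrite("pics/ct.png",b)
E
```

```text
(no output)
```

View pics/cs.png

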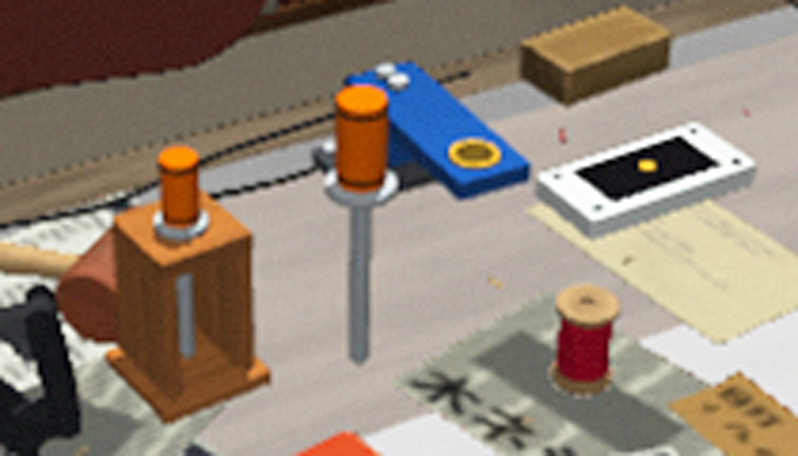

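View pics/ct.png

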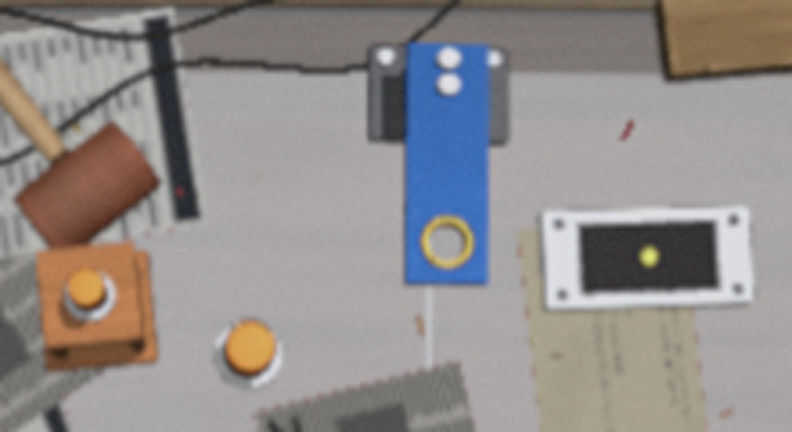

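The crops confirm the choice: the smaller orange rod hangs in the wooden stand (crop 180,190), and the larger free-standing one is the decoy. The ring is at top crop (447,242), and the plate with its rivet at (649,257). Now measuring.

```bash
cat > meas.py <<'E'
from h import *
def blob(img,roi,lo,hi,amin=4):
    x0,y0,x1,y1=roi;h=cv2.cvtColor(img[y0:y1,x0:x1],cv2.COLOR_BGR2HSV)
    m=cv2.inRange(h,np.array(lo),np.array(hi));n,l,s,ce=cv2.connectedComponentsWithStats(m)
    return [(ce[i]+[x0,y0],s[i,4],s[i,:4]+[x0,y0,0,0],l==i) for i in np.argsort(-s[1:,4])+1 if s[i,4]>=amin]
def ell(img,roi,lo,hi):
    b=blob(img,roi,lo,hi)[0];m=b[3].astype(np.uint8)
    k=max(cv2.findContours(m,cv2.RETR_EXTERNAL,cv2.CHAIN_APPROX_NONE)[0],key=len)
    e=cv2.fitEllipse(cv2.convexHull(k));return np.array(e[0])+roi[:2],e[1],b[1]
Y=([18,90,90],[38,255,255])
def top_meas(roi_r=None):pass
E
python3 - <<'E'
from meas import *
T=get_image("top");S=get_image("scene")
rT=ell(T["img"],(372,195,396,219),[15,80,80],[38,255,255]);rS=ell(S["img"],(355,212,375,228),[15,120,80],[38,255,255])
print("ring",rT,rS,tri(T,rT[0],S,rS[0]),onz(T,rT[0],.076),onz(S,rS[0],.076))
vT=blob(T["img"],(425,203,455,220),*Y)[0];vS=blob(S["img"],(400,216,420,230),*Y)[0]
print("rivet",vT[:2],vS[:2],tri(T,vT[0],S,vS[0]),onz(T,vT[0],.022),onz(S,vS[0],.022))
# plate outline top: white
h=cv2.cvtColor(T["img"],cv2.COLOR_BGR2HSV)
m=np.zeros(h.shape[:2],np.uint8);m[190:232,404:475]=cv2.inRange(h[190:232,404:475],np.array([0,0,205]),np.array([180,40,255]))
k=max(cv2.findContours(m,cv2.RETR_EXTERNAL,cv2.CHAIN_APPROX_NONE)[0],key=len)
bx=cv2.boxPoints(cv2.minAreaRect(k));P=np.array([onz(T,p,.02) for p in bx]);print("plate",bx,P[:,:2],P.mean(0),[np.linalg.norm(P[i]-P[i-1]) for i in range(4)])
# guide arm blue
b=blob(T["img"],(350,140,410,225),[105,120,80],[125,255,255])[0];m=np.zeros(h.shape[:2],np.uint8);m[140:225,350:410]=b[3]
k=max(cv2.findContours(m,cv2.RETR_EXTERNAL,cv2.CHAIN_APPROX_NONE)[0],key=len);bx=cv2.boxPoints(cv2.minAreaRect(k))
P=np.array([onz(T,p,.074) for p in bx]);print("arm",P[:,:2],[np.linalg.norm(P[i]-P[i-1]) for i in range(4)])
for nm,rt,rs in(("probe",(275,212,295,232),(278,215,297,243)),("decoy",(318,226,342,248),(326,200,344,232))):
    O=([5,170,120],[17,255,255])
    a=ell(T["img"],rt,*O);s=blob(S["img"],rs,*O)[0]
    print(nm,a,s[0],s[2],onz(T,a[0],.165), "tri c",tri(T,a[0],S,s[0]))
# stand top
b=blob(T["img"],(262,200,306,248),[5,100,60],[17,215,225])[:3];print([(x[0],x[1],x[2]) for x in b])
E
```

```text
ring (array([383.77584457, 206.73087978]), (13.371418952941895, 13.78891372680664), np.int32(72)) (array([364.27129841, 220.19359207]), (6.750801086425781, 12.817675590515137), np.int32(73)) (array([0.57542118, 0.07751602, 0.07594725]), [np.float64(0.0006046308013765179), np.float64(0.0006046308013765574)]) [0.57573954 0.07803161 0.076     ] [0.57503852 0.07704445 0.076     ]
rivet (array([439.88461538, 210.69230769]), np.int32(26)) (array([410., 223.]), np.int32(15)) (array([ 0.57249643, -0.07160066,  0.02481176]), [np.float64(0.0010536733685541095), np.float64(0.0010536733685539187)]) [ 0.57347411 -0.07131348  0.022     ] [ 0.57559222 -0.07547666  0.022     ]
plate [[410.8507  198.96849]
 [467.36578 196.87532]
 [468.32056 222.65477]
 [411.80548 224.74794]] [[ 0.60350138  0.00233905]
 [ 0.60963839 -0.14421192]
 [ 0.54331446 -0.14491301]
 [ 0.53777278  0.0010221 ]] [ 0.57355676 -0.07144095  0.02      ] [np.float64(0.06574178799715509), np.float64(0.14667940692819834), np.float64(0.06632763505339796), np.float64(0.14604028929229051)]
arm [[0.71207794 0.10491134]
 [0.71243293 0.04793326]
 [0.54838851 0.05066778]
 [0.5483462  0.10690152]] [np.float64(0.16374383651668414), np.float64(0.05697919237094663), np.float64(0.1640672115119847), np.float64(0.05623375724670031)]Traceback (most recent call last):
  File "<stdin>", line 18, in <module>
  File "meas.py", line 7, in ell
    b=blob(img,roi,lo,hi)[0];m=b[3].astype(np.uint8)
      ~~~~~~~~~~~~~~~~~~~^^^
IndexError: list index out of range
```

```bash
cat >> h.py <<'E'
import json
def goal(pos,phi):
    """numbers from commanded pose (cmd.json: pos,phi of tool y, deg) to target"""
    c=json.load(open("cmd.json"));p=np.radians(c["phi"])
    ty=np.array([np.cos(p),np.sin(p),0]);tx=np.array([-np.sin(p),np.cos(p),0]);# z down: x = y x z
    tx=np.cross(ty,[0,0,-1]);d=np.array(pos)-c["pos"]
    print("turn z %.4f  shift %.4f %.4f %.4f"%(-(phi-c["phi"])/180,d@tx/.3,d@ty/.3,-d[2]/.3))
def did(tz,sx,sy,sz):
    c=json.load(open("cmd.json"));p=np.radians(c["phi"])
    ty=np.array([np.cos(p),np.sin(p),0]);tx=np.cross(ty,[0,0,-1])
    c["pos"]=list(np.array(c["pos"])+.3*(sx*tx+sy*ty+sz*np.array([0,0,-1])));c["phi"]-=tz*180
    json.dump(c,open("cmd.json","w"));print("cmd",np.round(c["pos"],4),c["phi"])
def state():
    o=get_obs();R=Ro.from_rotvec(o["tool_rot"]).as_matrix()
    print("t %.2f"%o["t"],"pos",np.round(o["tool_pos"],4),"phi %.2f"%np.degrees(np.arctan2(R[1,1],R[0,1])),"z",np.round(R[:,2],4),"F",np.round(o["contact_force"],1),"open %.4f grip %.1f"%(o["opening"],o["grip_force"]))
E
echo '{"pos":[0.208,0.589,0.2],"phi":70.6}' > cmd.json
python3 - <<'E'
from meas import *
from h import *
state()
T=get_image("top");S=get_image("scene")
h=cv2.cvtColor(T["img"],cv2.COLOR_BGR2HSV);hs=cv2.cvtColor(S["img"],cv2.COLOR_BGR2HSV)
print(h[222,285],h[237,329],hs[230,287],hs[222,287],hs[244,280],h[237,285])
O=([5,190,150],[22,255,255])
for nm,rt,rs in(("probe",(272,208,299,236),(278,215,297,243)),("decoy",(315,223,345,251),(324,198,346,234))):
    for r,c in((rt,T),(rs,S)):
        print(nm,[(np.round(b[0],1),b[1],b[2]) for b in blob(c["img"],r,*O)[:2]])
goal([.58,-.18,.25],2.4)
E
```

```text
t 0.20 pos [0.2075 0.5891 0.1987] phi 70.59 z [-6.0e-04 -1.2e-03 -1.0e+00] F [ 0.1 -0.4 -0. ] open 0.0857 grip 0.0
[ 18 158 213] [ 18 154 215] [ 13 255 163] [ 18 255 254] [ 14 175 229] [ 13 141 110]
probe []
probe [(array([286.4, 231.1]), np.int32(65), array([283, 226,   8,  11])), (array([286.5, 221.4]), np.int32(48), array([282, 219,  10,   6]))]
decoy []
decoy [(array([334.6, 219.1]), np.int32(123), array([330, 212,  11,  15])), (array([334.5, 205.9]), np.int32(80), array([328, 203,  14,   7]))]
turn z 0.3789  shift -2.0210 -2.0059 -0.1667
```

Emit:
{"method": "carry_out", "body": {
  "rows": [
    [0,0,0,-0.505,-0.5,-0.1667,-1],
    [0,0,0,-0.505,-0.5,-0.1667,-1],
    [0,0,0,-0.505,-0.5,-0.1667,-1],
    [0,0,0,-0.505,-0.5,-0.1667,-1],
    [0,0,0,-0.505,-0.5,-0.1667,-1]
  ]
}}

```text
t: 0.8
tool_pos: [0.3024, 0.3952, 0.2511]
tool_rot: [0.534, 3.094, 0.002]
contact_force: [0.4, 0.3, 0.9]
opening: 0.0856
grip_force: 0.0
```

Emit:
{"method": "carry_out", "body": {
  "rows": [
    [0,0,0,-0.505,-0.5,0,-1],
    [0,0,0,-0.505,-0.5,0,-1],
    [0,0,0,-0.505,-0.5,0,-1],
    [0,0,0,-0.505,-0.5,0,-1],
    [0,0,0,-0.505,-0.5,0,-1]
  ]
}}

```text
t: 1.3
tool_pos: [0.3951, 0.2024, 0.2497]
tool_rot: [0.538, 3.094, -0.001]
contact_force: [0.0, 0.6, 0.7]
opening: 0.0856
grip_force: 0.0
```

Emit:
{"method": "carry_out", "body": {
  "rows": [
    [0,0,0,-0.505,-0.5,0,-1],
    [0,0,0,-0.505,-0.5,0,-1],
    [0,0,0,-0.505,-0.5,0,-1],
    [0,0,0,-0.505,-0.5,0,-1],
    [0,0,0,-0.505,-0.5,0,-1]
  ]
}}

```text
t: 1.8
tool_pos: [0.4879, 0.0109, 0.2493]
tool_rot: [-0.536, -3.095, 0.001]
contact_force: [-0.5, 0.4, -0.6]
opening: 0.0852
grip_force: 0.0
```

Emit:
{"method": "carry_out", "body": {
  "rows": [
    [0,0,0,-0.505,-0.5,0,-1],
    [0,0,0,-0.505,-0.5,0,-1],
    [0,0,0,-0.505,-0.5,0,-1],
    [0,0,0,-0.505,-0.5,0,-1],
    [0,0,0,-0.505,-0.5,0,-1]
  ]
}}

```text
t: 2.3
tool_pos: [0.581, -0.1804, 0.2486]
tool_rot: [-0.534, -3.095, 0.0]
contact_force: [-0.3, 1.5, -0.7]
opening: 0.0856
grip_force: 0.0
```

Emit:
{"method": "carry_out", "body": {
  "rows": [
    [0,0,0.189,0,0,0,0],
    [0,0,0.189,0,0,0,0],
    [0,0,0.189,0,0,0,0],
    [0,0,0.189,0,0,0,0],
    [0,0,0.189,0,0,0,0]
  ]
}}

```text
t: 2.8
tool_pos: [0.58, -0.1761, 0.2495]
tool_rot: [-1.409, -2.807, -0.001]
contact_force: [0.1, -0.2, 0.9]
opening: 0.0426
grip_force: 0.0
```

Emit:
{"method": "carry_out", "body": {
  "rows": [
    [0,0,0.19,0,0,0,0],
    [0,0,0.19,0,0,0,0],
    [0,0,0.19,0,0,0,0],
    [0,0,0.19,0,0,0,0],
    [0,0,0.19,0,0,0,0]
  ]
}}

```text
t: 3.3
tool_pos: [0.5799, -0.1767, 0.2495]
tool_rot: [-2.17, -2.271, -0.0]
contact_force: [-0.2, 0.2, 0.7]
opening: 0.0426
grip_force: 0.0
```

```bash
python3 - <<'E'
from h import *
did(0,-.505,-.5,-.1667)
for i in range(3): did(0,-.505,-.5,0)
did(.379,0,0,0)
state();goal([.577,-.178,.006],2.4)
c=get_image("scene");cv2.imwrite("pics/s1.png",c["img"])
E
```

```text
cmd [0.3011 0.3972 0.25  ] 70.6
cmd [0.3941 0.2054 0.25  ] 70.6
cmd [0.4872 0.0136 0.25  ] 70.6
cmd [ 0.5803 -0.1782  0.25  ] 70.6
cmd [ 0.5803 -0.1782  0.25  ] 2.3799999999999955
t 3.30 pos [ 0.5799 -0.1767  0.2495] phi 2.60 z [-1.e-04  5.e-04 -1.e+00] F [-0.2  0.2  0.7] open 0.0426 grip 0.0
turn z -0.0001  shift 0.0012 -0.0109 0.8134
```

Emit:
{"method": "carry_out", "body": {
  "rows": [
    [0,0,0,0,-0.011,0.15,0],
    [0,0,0,0,-0.011,0.3,0],
    [0,0,0,0,-0.011,0.45,0],
    [0,0,0,0,-0.011,0.6,0],
    [0,0,0,0,-0.011,0.7,0]
  ]
}}

```text
t: 3.85
tool_pos: [0.5745, -0.1765, 0.0357]
tool_rot: [-2.166, -2.27, 0.002]
contact_force: [0.2, 0.3, -0.5]
opening: 0.043
grip_force: 0.0
```

Emit:
{"method": "carry_out", "body": {
  "rows": [
    [0,0,0,0,0,0.06,0],
    [0,0,0,0,0,0.107,0],
    [0,0,0,0,0,0.107,0]
  ]
}}

```text
t: 4.15
tool_pos: [0.5751, -0.177, 0.0052]
tool_rot: [-2.169, -2.267, 0.002]
contact_force: [-0.6, -0.4, 0.5]
opening: 0.0427
grip_force: 0.0
```

```bash
python3 - <<'E'
from h import *
did(0,0,-.011,.7);did(0,0,0,.107);state()
c=get_image("scene")["img"];t=get_image("top")["img"]
a=cv2.resize(c[170:270,360:500],None,fx=4,fy=4);b=cv2.resize(t[180:240,370:510],None,fx=4,fy=4)
cv2.imwrite("pics/p2.png",np.vstack([a[:350],b]))
E
```

```text
cmd [ 0.577  -0.1784  0.04  ] 2.3799999999999955
cmd [ 0.577  -0.1784  0.0079] 2.3799999999999955
t 4.15 pos [ 0.5751 -0.177   0.0052] phi 2.52 z [-0.0036  0.0017 -1.    ] F [-0.6 -0.4  0.5] open 0.0427 grip 0.0
```

View pics/p2.png

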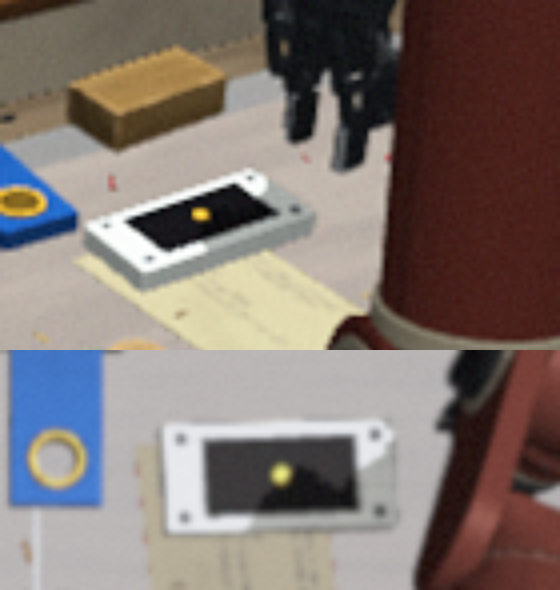

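The picture shows the fingers down behind the plate's far (-y) end, with a gap and nothing touched. The rivet is at crop (201,215) and (282,474), and the ring at (57,460). Now a two-finger push.

Emit:
{"method": "carry_out", "body": {
  "rows": [
    [0,0,0,0.04,0.002,0,0],
    [0,0,0,0.08,0.004,0,0],
    [0,0,0,0.14,0.008,0,0],
    [0,0,0,0.2,0.011,0,0],
    [0,0,0,0.26,0.014,0,0]
  ]
}}

```text
t: 4.75
tool_pos: [0.5775, -0.0978, 0.0076]
tool_rot: [2.174, 2.268, 0.0]
contact_force: [0.9, -0.2, -0.1]
opening: 0.0423
grip_force: 0.0
```

Emit:
{"method": "carry_out", "body": {
  "rows": [
    [0,0,0,0.06,0.003,0,0],
    [0,0,0,0.11,0.006,0,0],
    [0,0,0,0.15,0.008,0,0],
    [0,0,0,0.18,0.01,0,0],
    [0,0,0,0.2,0.011,0,0]
  ]
}}

```text
t: 5.25
tool_pos: [0.5784, -0.039, 0.0074]
tool_rot: [2.174, 2.267, -0.0]
contact_force: [0.8, -0.0, -0.6]
opening: 0.0426
grip_force: 0.0
```

Emit:
{"method": "carry_out", "body": {
  "rows": [
    [0,0,0,0.01,0,0,0],
    [0,0,0,0.02,0.001,0,0],
    [0,0,0,0.02,0.001,0,0]
  ]
}}

```text
t: 5.55
tool_pos: [0.5784, -0.0339, 0.0074]
tool_rot: [-2.175, -2.267, 0.0]
contact_force: [0.3, -1.2, 0.0]
opening: 0.0425
grip_force: 0.0
```

```bash
python3 - <<'E'
from h import *
did(0,.26,.014,0);did(0,.2,.011,0);did(0,.02,.001,0);state()
c=get_image("scene")["img"];t=get_image("top")["img"]
a=cv2.resize(c[180:255,330:470],None,fx=5,fy=5,interpolation=2)[:300];b=cv2.resize(t[185:240,350:490],None,fx=5,fy=5,interpolation=2)
cv2.imwrite("pics/p3.png",np.vstack([a,b]))
E
```

```text
cmd [ 0.578  -0.1003  0.0079] 2.3799999999999955
cmd [ 0.5788 -0.0402  0.0079] 2.3799999999999955
cmd [ 0.5788 -0.0342  0.0079] 2.3799999999999955
t 5.55 pos [ 0.5784 -0.0339  0.0074] phi 2.36 z [-1.e-04 -0.e+00 -1.e+00] F [ 0.3 -1.2  0. ] open 0.0425 grip 0.0
```

View pics/p3.png

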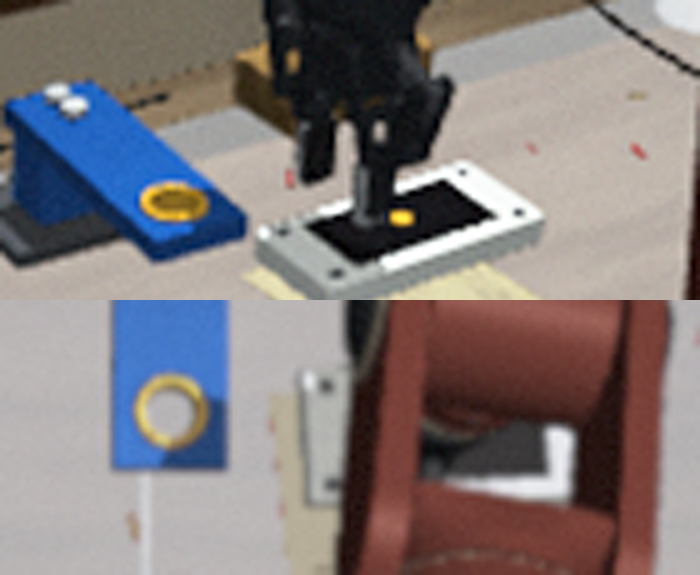

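The plate did not move. Its +y edge is still at column 410, and the fingertips (crop 370,222) appear to be above it. I'll check the tip height.

```bash
python3 - <<'E'
from h import *
c=get_image("scene")
for X in([.5534,-.0345,.0075],[.5534,-.0345,.0225],[.5784,-.0345,.0075]): print(X,proj(c,X)-[330,180],(proj(c,X)-[330,180])*5)
o,d=ray(c,(330+370/5,180+224/5))
for x in(.546,.553,.558): s=(x-o[0])/d[0];print(o+s*d)
o,d=ray(c,(330+312/5,180+182/5))
for x in(.599,.604,.61): s=(x-o[0])/d[0];print(o+s*d)
E
```

```text
[0.5534, -0.0345, 0.0075] [[72.14523791 55.04516885]] [[360.72618954 275.22584426]]
[0.5534, -0.0345, 0.0225] [[72.58622226 50.40987351]] [[362.93111128 252.04936756]]
[0.5784, -0.0345, 0.0075] [[66.85938929 50.73020294]] [[334.29694644 253.65101471]]
[ 0.546      -0.03160421  0.04532253]
[ 0.553      -0.03716764  0.03984896]
[ 0.558      -0.04114153  0.03593926]
[ 0.599      -0.03075687  0.04389752]
[ 0.604      -0.03451964  0.04018444]
[ 0.61       -0.03903495  0.03572874]
```

```bash
python3 - <<'E'
from h import *
c=get_image("scene")
def chk(p,uvs):
    for uv in uvs:
        o,d=ray(c,uv);s=((p-o)[:2]@d[:2])/(d[:2]@d[:2]);X=o+s*d;print(uv,np.round(X,4),"off",np.round(X-p,4))
print("p2");chk(np.array([.5751,-.177,.0052]),[(360+322/4,170+152/4)])
print("p3");chk(np.array([.5784,-.034,.0075]),[(330+341/5,180+203/5)])
s=cv2.imread("pics/scene0.png");cv2.imwrite("pics/g0.png",np.hstack([cv2.resize(s[230:350,150:270],None,fx=3.3,fy=3.3,interpolation=2),cv2.resize(cv2.imread("pics/s1.png")[80:200,360:480],None,fx=3.3,fy=3.3,interpolation=2)]))
E
```

```text
p2
(440.5, 208.0) [ 0.5741 -0.1781  0.0423] off [-0.001  -0.0011  0.0371]
p3
(398.2, 220.6) [ 0.5774 -0.0353  0.0406] off [-0.001  -0.0013  0.0331]
```

View pics/g0.png

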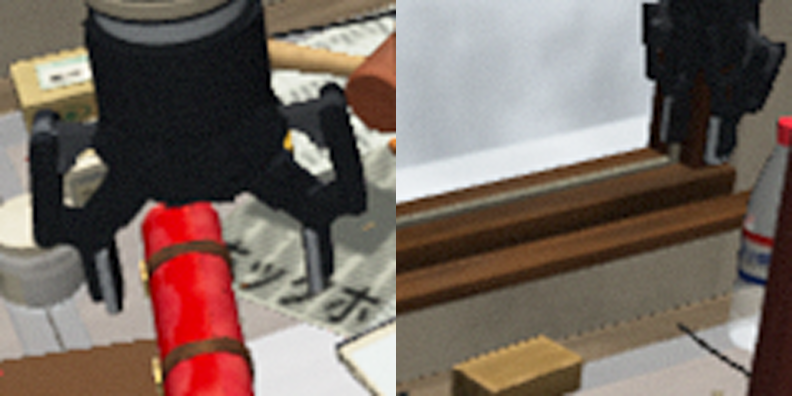

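Left: fully open gripper, tips at (184,324) and (246,318). Right: half open, tips at (442,123) and (457,128).

```bash
python3 - <<'E'
from h import *
c=get_image("scene")
def chk(p,uv):
    o,d=ray(c,uv);s=((p-o)[:2]@d[:2])/(d[:2]@d[:2]);X=o+s*d;print(uv,np.round(X,4),"off",np.round(X-p,4))
chk(np.array([.2075,.589,.1985]),(215.2,321))
chk(np.array([.58,-.177,.2495]),(449.5,126))
E
```

```text
(215.2, 321) [0.2073 0.5883 0.2388] off [-0.0002 -0.0007  0.0403]
(449.5, 126) [ 0.5807 -0.1763  0.284 ] off [0.0007 0.0007 0.0345]
```

The true fingertips are about 34 mm above the reported TCP at this opening, and 40 mm at full opening. The offset is constant across poses and xy is right, so I'll correct z for it. Going back behind the plate and lower.

Emit:
{"method": "carry_out", "body": {
  "rows": [
    [0,0,0,-0.12,-0.006,0,0],
    [0,0,0,-0.24,-0.012,0,0],
    [0,0,0,-0.36,-0.018,0,0],
    [0,0,0,-0.48,-0.03,0,0],
    [0,0,0,-0.48,-0.03,0,0]
  ]
}}

```text
t: 6.3
tool_pos: [0.5755, -0.1822, 0.0079]
tool_rot: [2.179, 2.26, -0.001]
contact_force: [-0.7, 0.3, 0.6]
opening: 0.0429
grip_force: 0.0
```

Emit:
{"method": "carry_out", "body": {
  "rows": [
    [0,0,0,0,0,0.04,0],
    [0,0,0,0,0,0.07,0],
    [0,0,0,0,0,0.1,0],
    [0,0,0,0,0,0.1,0]
  ]
}}

```text
t: 6.7
tool_pos: [0.5735, -0.1762, -0.0253]
tool_rot: [-2.17, -2.265, 0.002]
contact_force: [0.2, 0.8, 0.3]
opening: 0.0427
grip_force: 0.0
```

```bash
python3 - <<'E'
from h import *
did(0,-.48,-.03,0);did(0,0,0,.1);state()
c=get_image("scene");cv2.imwrite("pics/p4.png",c["img"])
g=c["img"][190:240,425:465].max(2);print(np.array2string(np.where(g<75,1,0).sum(1)))
E
```

```text
cmd [ 0.5758 -0.1784  0.0079] 2.3799999999999955
cmd [ 0.5758 -0.1784 -0.0221] 2.3799999999999955
t 6.70 pos [ 0.5735 -0.1762 -0.0253] phi 2.45 z [-0.0042  0.0019 -1.    ] F [0.2 0.8 0.3] open 0.0427 grip 0.0
[35 35 36 37 39 39 39 36 33 30 31 30 29 29 25 25 26 28 28 28 27 23 20 20
 15 13 13 14 13 15 13 13 14 13 10  9  9  9  9  9  9  9  9 10 10 10 10 10
 10 10]
```

Emit:
{"method": "carry_out", "body": {
  "rows": [
    [0,0,0,0.03,0.002,0,0],
    [0,0,0,0.06,0.004,0,0],
    [0,0,0,0.09,0.006,0,0],
    [0,0,0,0.12,0.008,0,0],
    [0,0,0,0.15,0.01,0,0]
  ]
}}

```text
t: 7.25
tool_pos: [0.5769, -0.1325, -0.022]
tool_rot: [2.174, 2.266, -0.0]
contact_force: [0.5, -2.9, 0.8]
opening: 0.0427
grip_force: 1.3
```

```bash
python3 - <<'E'
from meas import *
did(0,.15,.01,0);state()
S=get_image("scene")
for b in blob(S["img"],(340,205,440,240),*Y,amin=6): print(b[0],b[1],onz(S,b[0],.022))
E
```

```text
cmd [ 0.5769 -0.1333 -0.0221] 2.3799999999999955
t 7.25 pos [ 0.5769 -0.1325 -0.022 ] phi 2.39 z [ 0.001 -0.001 -1.   ] F [ 0.5 -2.9  0.8] open 0.0427 grip 1.3
[364.26315789 220.10526316] 76 [0.64960649 0.02770573 0.022     ]
[402.75       225.41666667] 12 [ 0.57484149 -0.05039711  0.022     ]
```

Emit:
{"method": "carry_out", "body": {
  "rows": [
    [0,0,0,0.04,0.0024,0,0],
    [0,0,0,0.08,0.005,0,0],
    [0,0,0,0.12,0.007,0,0],
    [0,0,0,0.16,0.01,0,0],
    [0,0,0,0.2,0.012,0,0]
  ]
}}

```text
t: 7.8
tool_pos: [0.5779, -0.0719, -0.0223]
tool_rot: [2.174, 2.267, 0.0]
contact_force: [0.0, -2.5, 0.6]
opening: 0.0427
grip_force: 1.6
```

Emit:
{"method": "carry_out", "body": {
  "rows": [
    [0,0,0,0.04,0.002,0,0],
    [0,0,0,0.08,0.005,0,0],
    [0,0,0,0.11,0.007,0,0],
    [0,0,0,0.13,0.008,0,0],
    [0,0,0,0.14,0.009,0,0]
  ]
}}

```text
t: 8.3
tool_pos: [0.5785, -0.0302, -0.0226]
tool_rot: [-2.174, -2.267, 0.0]
contact_force: [-0.1, -3.2, 2.1]
opening: 0.0427
grip_force: 1.6
```

```bash
python3 - <<'E'
from meas import *
did(0,.2,.012,0);did(0,.14,.009,0);state()
S=get_image("scene");T=get_image("top")
for b in blob(S["img"],(340,205,440,240),*Y,amin=3): print(b[0],b[1],onz(S,b[0],.022))
a=cv2.resize(S["img"][190:255,320:450],None,fx=5,fy=5,interpolation=2)[:300];b=cv2.resize(T["img"][185:240,340:470],None,fx=5,fy=5,interpolation=2)
cv2.imwrite("pics/p5.png",np.vstack([a,b]))
E
```

```text
cmd [ 0.578  -0.0732 -0.0221] 2.3799999999999955
cmd [ 0.579  -0.0312 -0.0221] 2.3799999999999955
t 8.30 pos [ 0.5785 -0.0302 -0.0226] phi 2.40 z [-3.e-04 -1.e-04 -1.e+00] F [-0.1 -3.2  2.1] open 0.0427 grip 1.6
[364.35897436 220.1025641 ] 78 [0.64949005 0.02746248 0.022     ]
[371. 235.] 11 [0.57582303 0.05272023 0.022     ]
```

View pics/p5.png

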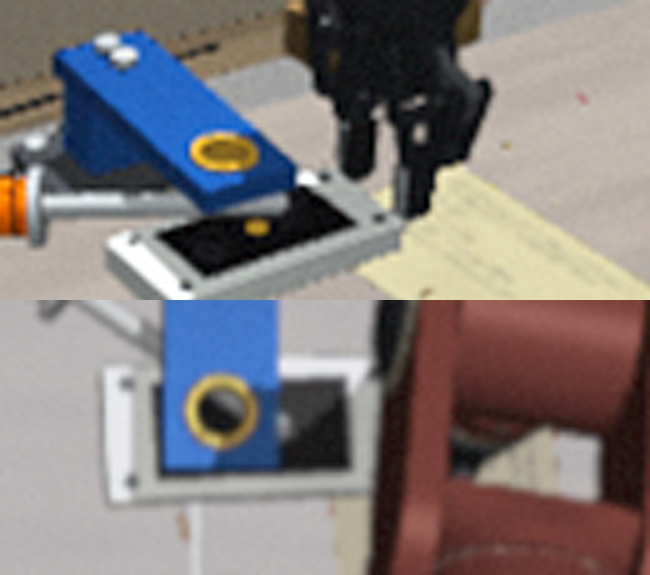

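An orange-handled rod now lies beside the plate and was not there at first. I need the whole picture.

```bash
python3 - <<'E'
from meas import *
S=get_image("scene");T=get_image("top")
s0=cv2.imread("pics/scene0.png");s1=cv2.imread("pics/s1.png")
L=[cv2.resize(x[180:300,250:410],(400,300)) for x in(s0,s1,S["img"])]+[cv2.resize(T["img"][150:258,260:404],(400,300))]
cv2.imwrite("pics/p6.png",np.vstack([np.hstack(L[:2]),np.hstack(L[2:])]))
E
```

```text
(no output)
```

View pics/p6.png

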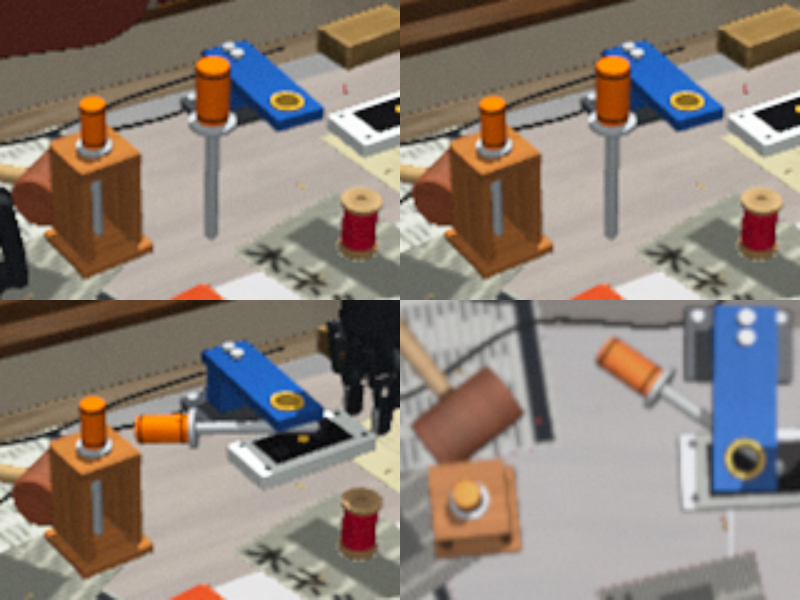

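The full view shows that the larger look-alike has toppled by itself. It was upright at t=3.3 s, when my arm was 0.3 m away from it. It now lies with its handle at about top px (342,173) and its stem across the plate under the guide. It blocks the hole, so I must measure it and take it out carefully.

```bash
python3 - <<'E'
from meas import *
S=get_image("scene");T=get_image("top")
def rect(c,roi,lo,hi):
    x0,y0,x1,y1=roi;b=blob(c["img"],roi,lo,hi)
    m=cv2.morphologyEx(cv2.inRange(cv2.cvtColor(c["img"][y0:y1,x0:x1],cv2.COLOR_BGR2HSV),np.array(lo),np.array(hi)),cv2.MORPH_CLOSE,np.ones((3,3)))
    k=max(cv2.findContours(m,cv2.RETR_EXTERNAL,cv2.CHAIN_APPROX_NONE)[0],key=len)+np.array([x0,y0])
    bx=cv2.boxPoints(cv2.minAreaRect(k));
    e=[np.linalg.norm(bx[i]-bx[i-1]) for i in range(4)];i=int(np.argmin(e[:2]))
    # ends along long axis: midpoints of short edges (i,i-1) and (i+2,i+1)
    return (bx[i]+bx[i-1])/2,(bx[(i+2)%4]+bx[i+1])/2,min(e),max(e),len(k)
O=([4,110,80],[22,255,255])
t=rect(T,(328,155,362,195),*O);s=rect(S,(300,335-0-0 if 0 else 340-0,0,0) if 0 else (300,338,332,362),*O) if 0 else rect(S,(296,340,330,365),*O) if 0 else rect(S,(302,340,0,0),*O) if 0 else rect(S,(300,225+110-115,330,365-0) if 0 else (300,340,1,1) ,*O) if 0 else rect(S,(303,222,329,244),*O)
print(t,s)
for z in(.015,.018,.022): print(z,[np.round(onz(T,p,z)[:2],4) for p in t[:2]],[np.round(onz(S,p,z)[:2],4) for p in s[:2]])
print("tri ctr",tri(T,(t[0]+t[1])/2,S,(s[0]+s[1])/2))
print("spot top",[np.round(onz(T,(397,210),z)[:2],4) for z in(.023,.03)],"scene tip",[np.round(onz(S,(378,230.6),z)[:2],4) for z in(.023,.03)])
print("proj rivet est",proj(T,[.5745,.056,.023]))
# patch around hole in top
print(T["img"][200:214,378:402].max(2))
E
```

```text
(array([332.69232, 166.96155], dtype=float32), array([350.9231 , 179.11539], dtype=float32), np.float32(11.371354), np.float32(21.910658), 51) (array([303. , 230.5], dtype=float32), array([324. , 230.5], dtype=float32), np.float32(11.0), np.float32(21.0), 61)
0.015 [array([0.6863, 0.2001]), array([0.6549, 0.1539])] [array([0.6934, 0.1979]), array([0.6657, 0.1474])]
0.018 [array([0.6857, 0.2002]), array([0.6544, 0.1541])] [array([0.6891, 0.2   ]), array([0.6616, 0.1496])]
0.022 [array([0.6849, 0.2003]), array([0.6536, 0.1543])] [array([0.6834, 0.2027]), array([0.656 , 0.1526])]
tri ctr (array([0.66934847, 0.17755639, 0.0221656 ]), [np.float64(0.0002752948874274408), np.float64(0.0002752948874276301)])
spot top [array([0.5748, 0.0386]), array([0.5739, 0.0395])] scene tip [array([0.584, 0.025]), array([0.5749, 0.0314])]
proj rivet est [[390.13427014 210.11569099]]
[[199 186 168 170 176 180 177 172 161 161 180 197 204 205 204 207 205 197
  176 169 171 172 169 163]
 [183 150 186 211 200 190 184 186 198 193 173 177 196 201 200 200 194 163
  111  92  94  93  96  89]
 [150 185 201 183 154 14
[... 488 characters left out ...]
23  37  27  28  23  34  49  69  87  98 120 148 109 108 118 118 115
  104  81  64  62  61  61]
 [214 143  56  22  28  29  29  30  37  53  85 127 146 101 113 117 121 134
  143 118  79  57  61  60]
 [207 174  92  36  29  29  28  23  30  45  92 136 142  88 112 118 122 141
  150 132  85  60  62  57]
 [187 196 132  76  44  27  25  25  37  73 116 144 126 101 115 117 119 129
  136 118  83  61  56  48]
 [148 184 167 144 112  86  64  60  84 115 137 129  94 111 118 116 120 121
  122 102  80  61  49  33]
 [167 143 175 191 183 168 130 117 127 136 126  96 108 117 116 119 115 108
  100  80  58  44  33  31]
 [194 161 144 173 189 195 158 138 129 117  90 109 115 118 116 119 116  95
   68  44  37  31  29  28]]
```

```bash
python3 - <<'E'
from meas import *
S=get_image("scene");T=get_image("top");state()
for n,im in(("s1",cv2.imread("pics/s1.png")),("p4",cv2.imread("pics/p4.png")),("now",S["img"])):
    print(n,[(np.round(b[0],1),b[1],b[2]) for b in blob(im,(240,190,380,300),[4,200,110],[22,255,255],25)])
p3=cv2.imread("pics/p3.png")[:300];print("p3",[(np.round(b[0]/5+[330,180],1),b[1]) for b in blob(p3,(0,0,700,300),[4,200,110],[16,255,255],60)])
print("top now",[(np.round(b[0],1),b[1],b[2]) for b in blob(T["img"],(270,150,400,250),[4,110,90],[22,255,255],20)])
E
```

```text
t 8.70 pos [ 0.5782 -0.0307 -0.023 ] phi 2.34 z [-7.e-04  5.e-04 -1.e+00] F [ 0.   0.7 -0.1] open 0.0429 grip 0.0
s1 [(array([334.6, 219. ]), np.int32(194), array([329, 211,  13,  17])), (array([286.8, 228.5]), np.int32(164), array([282, 219,  11,  21])), (array([334.7, 206.5]), np.int32(87), array([329, 203,  13,   8])), (array([329. , 297.4]), np.int32(60), array([320, 294,  18,   6]))]
p4 [(array([314.6, 231. ]), np.int32(211), array([304, 225,  21,  12])), (array([286.8, 228.6]), np.int32(164), array([282, 219,  11,  21])), (array([329.1, 297.5]), np.int32(59), array([320, 294,  18,   6]))]
now [(array([314.5, 231.1]), np.int32(208), array([304, 225,  21,  12])), (array([286.9, 228.5]), np.int32(164), array([282, 219,  11,  21])), (array([329. , 297.5]), np.int32(58), array([320, 294,  18,   6]))]
p3 []
top now [(array([285.6, 210.3]), np.int32(1516), array([270, 175,  33,  67])), (array([341.9, 173.1]), np.int32(249), array([331, 164,  23,  20])), (array([387.9, 209. ]), np.int32(23), array([384, 204,   7,  10]))]
```

The toppled rod has not moved since t≤6.7 s, while the plate moved 100 mm. It lies on its handle and flange with the stem raised to about 35 mm, so it touches neither the plate nor the bore axis (about 20 mm away). I'll leave it alone and finish the last 21 mm of the slide.

Emit:
{"method": "carry_out", "body": {
  "rows": [
    [0,0,0,0.02,0.002,0,0],
    [0,0,0,0.04,0.004,0,0],
    [0,0,0,0.055,0.005,0,0],
    [0,0,0,0.065,0.006,0,0],
    [0,0,0,0.07,0.006,0,0]
  ]
}}

```text
t: 9.2
tool_pos: [0.5794, -0.0093, -0.0227]
tool_rot: [-2.174, -2.267, 0.0]
contact_force: [0.2, -1.8, -1.2]
opening: 0.0429
grip_force: 0.8
```

Emit:
{"method": "carry_out", "body": {
  "rows": [
    [0,0,0,0,0,0,0],
    [0,0,0,0,0,0,0]
  ]
}}

```text
t: 9.4
tool_pos: [0.5797, -0.0094, -0.0224]
tool_rot: [-2.175, -2.267, -0.001]
contact_force: [-0.1, 0.2, -0.7]
opening: 0.0427
grip_force: 0.0
```

```bash
python3 - <<'E'
from meas import *
did(0,.07,.006,0);state()
S=get_image("scene");T=get_image("top")
for lo in([15,90,70],[15,140,110]):
  for b in blob(S["img"],(350,226,385,246),lo,[38,255,255],3): print("S",b[0],b[1],b[2],onz(S,b[0],.022))
print("S ring expect rivet px",proj(S,[.5754,.0775,.022]))
print("T ring ell",ell(T["img"],(372,195,396,219),[15,80,80],[38,255,255]),"expect rivet px T",proj(T,[.5754,.0775,.023]))
print(T["img"][199:216,376:393].max(2))
h=cv2.cvtColor(T["img"],cv2.COLOR_BGR2HSV);print(h[199:216,376:393,1])
# plate +y edge & side edges in top: rows/cols of bright
g=T["img"].max(2).astype(int);print("row210 cols350-375",g[208:212,350:376]);print("col 366 rows 192-232",g[192:232,364:369].mean(1).astype(int));
E
```

```text
cmd [ 0.5799 -0.0101 -0.0221] 2.3799999999999955
t 9.40 pos [ 0.5797 -0.0094 -0.0224] phi 2.37 z [ 4.e-04  5.e-04 -1.e+00] F [-0.1  0.2 -0.7] open 0.0427 grip 0.0
S [364.    236.875] 16 [362 235   5   4] [0.57701668 0.07408655 0.022     ]
S [364. 237.] 11 [362 236   5   3] [0.57649917 0.07441102 0.022     ]
S ring expect rivet px [[363.23497635 237.5023052 ]]
T ring ell (array([383.71537685, 206.93353462]), (13.287914276123047, 13.962145805358887), np.int32(103)) expect rivet px T [[381.64126167 209.74881238]]
[[204 203 203 203 199 188 174 167 172 173 176 191 200 206 204 202 204]
 [204 205 200 183 170 165 173 177 176 169 165 161 180 198 204 204 205]
 [204 203 181 150 186 207 194 186 182 185 197 194 164 176 198 203 205]
 [203 187 149 185 202 180 144 138 133 141 161 183 191 167 173 199 207]
 [198 165 187 205 164 114  97 106 111 113 116 131 167 192 137 182 204]
 [188 140 210 184 109  57  75  96 113 119 121 110 130 171 141 153 194]
 [179 171 211 141  54  26  48  66  93 111 122 118 112 136 144 116 163]
 [172 190 209 118  34  36  45  43  56  81 102 110 104 117 144 104 125]
 [168 180 185 10
[... 1772 characters left out ...]
9 175 167 166 144 117 114 118 146 163 174 183 168 166 168]]
row210 cols350-375 [[183 172 165 222 235 235 236 236 236 235 236 231 171  93  65  56  38  30
   30  28  24  44 114 192 209 206]
 [186 174 161 222 236 235 235 235 235 236 237 232 177  99  62  56  40  25
   28  26  31  44 117 193 209 209]
 [186 174 158 222 235 235 235 235 235 235 237 231 173  95  61  55  39  34
   23  28  31  42 117 193 210 202]
 [187 174 159 220 235 236 235 235 236 236 237 231 174  96  62  57  40  29
   29  32  27  45 117 194 207 178]]
col 366 rows 192-232 [141 146 164 176 172 183 203 205 174 107  51  41  41  41  43  42  43  42
  42  43  43  44  44  43  41  42  42  78 150 199 210 196 163 159 182 187
 186 185 184 183]
```

The rivet shows through the hole in the top view at about (381.8,209.5) against the expected (381.6,209.7), so it is under the hole to within about 1 mm. Now backing off and measuring the probe.

Emit:
{"method": "carry_out", "body": {
  "rows": [
    [0,0,0,-0.03,0,0,0],
    [0,0,0,-0.12,0,0,0],
    [0,0,0,-0.15,0,-0.15,0],
    [0,0,0,-0.15,0,-0.3,0],
    [0,0,0,-0.15,0,-0.45,-1]
  ]
}}

```text
t: 10.0
tool_pos: [0.5809, -0.0557, 0.1137]
tool_rot: [-2.176, -2.265, 0.001]
contact_force: [0.9, 0.2, -0.5]
opening: 0.0559
grip_force: 0.0
```

Emit:
{"method": "carry_out", "body": {
  "rows": [
    [0,0,0,0,0,-0.167,-1],
    [0,0,0,0,0,-0.333,-1],
    [0,0,0,0,0,-0.45,-1],
    [0,0,0,0,0,-0.45,-1]
  ]
}}

```text
t: 10.4
tool_pos: [0.5847, -0.0561, 0.2558]
tool_rot: [2.168, 2.258, 0.011]
contact_force: [0.0, -0.7, 0.4]
opening: 0.0855
grip_force: 0.0
```

```bash
python3 - <<'E'
from meas import *
did(0,-.15,0,-.45);did(0,0,0,-.45);state()
S=get_image("scene");T=get_image("top")
h=cv2.cvtColor(T["img"],cv2.COLOR_BGR2HSV)
print(h[214:232,275:300,0]);print(h[214:232,275:300,2])
O=([4,200,90],[22,255,255])
b=blob(S["img"],(278,215,297,243),*O)
m=np.zeros((480,640),np.uint8)
for x in b: m[215:243,278:297]|=x[3].astype(np.uint8)
ys=np.where(m.any(1))[0];print(ys[0],ys[-1]);
for y in range(ys[0],ys[-1]+1): xs=np.where(m[y])[0];print(y,xs[0],xs[-1],end="; ")
E
```

```text
cmd [ 0.5818 -0.0551  0.1129] 2.3799999999999955
cmd [ 0.5818 -0.0551  0.2479] 2.3799999999999955
t 10.40 pos [ 0.5847 -0.0561  0.2558] phi 2.34 z [ 0.013  -0.003  -0.9999] F [ 0.  -0.7  0.4] open 0.0855 grip 0.0
[[ 13  12  13  13  13  13  13  14  13  13  13  12  12  12  12  13  13  12
   13  13  13  12  13  12  12]
 [ 13  12  13  12  13  13  15  15  16  16  16  14  13  12  12  12  13  13
   13  12  12  12  13  13  12]
 [ 13  13  12  12  13  15  16  17  18  18  18  17  15  12  12  12  12  13
   13  13  12  12  13  12  13]
 [ 13  13  12  12  14  16  17  18  18  19  19  19  18  14  10  10  12  12
   12  13  12  13  12  13  12]
 [ 12  12  12  13  15  17  18  18  18  19  19  19  19  15   9   9  11  12
   12  13  13  13  13  13  13]
 [ 12  12  12  12  15  17  17  18  18  18  19  19  19  14   8 170  10  12
   12  13  13  12  12  13  13]
 [ 12  13  13  13  14  17  17  17  18  19  19  19  18  15   8 158   9  11
   12  12  12  13  13  13  12]
 [ 12  13  12  11  13  16  17  18  18  18  19  19  18  16   9 143   8  11
   12  12  12  12  13  13  13]
 [ 12  13  12   8  11  15  16  17  18  18  18  
[... 2462 characters left out ...]
13 201 170]
 [208 187 151 129 130 129 135 132 132 155 184 193 196 196 203 209 210 211
  213 211 209 210 211 199 167]
 [214 203 167 137 131 128 130 125 139 173 186 182 185 197 208 208 208 208
  206 205 204 203 204 194 165]
 [211 206 185 154 141 137 139 142 165 194 198 198 200 202 206 205 202 202
  204 203 199 202 202 191 162]
 [204 205 198 184 178 175 174 178 192 202 202 200 201 200 201 200 200 199
  199 202 200 197 201 189 163]]
219 238
219 284 289; 220 283 290; 221 282 291; 222 282 291; 223 282 291; 224 283 289; 225 283 291; 226 283 291; 227 283 291; 228 283 291; 229 283 291; 230 283 291; 231 283 292; 232 283 291; 233 282 292; 234 282 291; 235 283 291; 236 283 291; 237 283 289; 238 284 290;
```

```bash
python3 - <<'E'
from meas import *
S=get_image("scene");T=get_image("top");state()
print(onz(T,(283.6,219.2),.165),onz(S,(286.6,221.5),.165),tri(T,(283.6,219.2),S,(286.6,221.5)))
# flange: white disc rim in the top; stand top corners sanity via scene handle axis centre (287,229) at z .1425
print(onz(S,(287,229.3),.1425))
print("proj flange ctr T",proj(T,[*onz(T,(283.6,219.2),.165)[:2],.12]))
E
```

```text
t 10.60 pos [ 0.5804 -0.0548  0.2453] phi 2.35 z [-3.1e-03  7.0e-04 -1.0e+00] F [ 0.5 -0.7  0.6] open 0.0857 grip 0.0
[0.53480726 0.31707352 0.165     ] [0.53286803 0.31628725 0.165     ] (array([0.53453364, 0.31641036, 0.1642048 ]), [np.float64(0.0007887709570497932), np.float64(0.0007887709570497911)])
[0.53496287 0.31529078 0.1425    ]
proj flange ctr T [[284.5304465  221.44464849]]
```

Emit:
{"method": "carry_out", "body": {
  "rows": [
    [0,0,0,0.14,-0.012,0,-1],
    [0,0,0,0.3,-0.026,0,-1],
    [0,0,0,0.46,-0.04,0,-1],
    [0,0,0,0.622,-0.053,0,-1],
    [0,0,0,0.622,-0.053,0,-1]
  ]
}}

```text
t: 11.1
tool_pos: [0.5555, 0.1357, 0.2446]
tool_rot: [-2.164, -2.271, 0.004]
contact_force: [0.2, -0.9, -0.5]
opening: 0.0851
grip_force: 0.0
```

Emit:
{"method": "carry_out", "body": {
  "rows": [
    [0,0,0,0.16,-0.014,0,-1],
    [0,0,0,0.32,-0.028,0,-1],
    [0,0,0,0.48,-0.041,0.1,-1],
    [0,0,0,0.622,-0.053,0.23,-1],
    [0,0,0,0.622,-0.053,0.23,-1]
  ]
}}

```text
t: 11.6
tool_pos: [0.5304, 0.3177, 0.1714]
tool_rot: [-2.169, -2.267, 0.015]
contact_force: [-0.6, -1.3, -0.7]
opening: 0.0853
grip_force: 0.0
```

Emit:
{"method": "carry_out", "body": {
  "rows": [
    [0,0,0,0,0,0,-1],
    [0,0,0,0,0,0,-1],
    [0,0,0,0,0,0,-1]
  ]
}}

```text
t: 11.9
tool_pos: [0.5356, 0.3156, 0.1801]
tool_rot: [2.176, 2.264, 0.003]
contact_force: [0.2, 0.3, -0.2]
opening: 0.0853
grip_force: 0.0
```

```bash
python3 - <<'E'
from meas import *
did(0,.622,-.053,0);did(0,.622,-.053,.23);state();goal([.5345,.3164,.097],2.38)
S=get_image("scene");cv2.imwrite("pics/p7.png",S["img"])
print(proj(S,[.5345,.3164,.097]),get_obs()["q"])
print("orange",[(np.round(b[0],1),b[1],b[2]) for b in blob(S["img"],(270,200,310,250),[4,200,90],[22,255,255],20)])
E
```

```text
cmd [0.5581 0.1307 0.2479] 2.3799999999999955
cmd [0.5345 0.3165 0.1789] 2.3799999999999955
t 11.90 pos [0.5356 0.3156 0.1801] phi 2.26 z [ 2.4e-03  5.0e-04 -1.0e+00] F [ 0.2  0.3 -0.2] open 0.0853 grip 0.0
turn z -0.0000  shift -0.0003 -0.0001 0.2730
[[287.43236724 245.86255588]] [ 4.13251304e-01  5.52490969e-02  1.64240387e+00 -3.59432486e-04
  1.44103920e+00  3.73945230e-01]
orange [(array([286.9, 228.7]), np.int32(181), array([282, 219,  11,  21])), (array([306.9, 231.3]), np.int32(51), array([304, 227,   6,  10]))]
```

Emit:
{"method": "carry_out", "body": {
  "rows": [
    [0,0,0,0,0,0.09,-1],
    [0,0,0,0,0,0.17,-1],
    [0,0,0,0,0,0.23,-1],
    [0,0,0,0,0,0.26,-1],
    [0,0,0,0,0,0.273,-1]
  ]
}}

```text
t: 12.45
tool_pos: [0.5345, 0.3161, 0.0965]
tool_rot: [2.176, 2.266, -0.0]
contact_force: [0.1, 0.8, 0.2]
opening: 0.0852
grip_force: 0.0
```

Emit:
{"method": "carry_out", "body": {
  "rows": [
    [0,0,0,0,0,0,-1],
    [0,0,0,0,0,0,-1],
    [0,0,0,0,0,0,-1]
  ]
}}

```text
t: 12.75
tool_pos: [0.535, 0.3172, 0.098]
tool_rot: [2.175, 2.266, 0.003]
contact_force: [0.3, -0.2, -0.1]
opening: 0.0854
grip_force: 0.0
```

```bash
python3 - <<'E'
from meas import *
did(0,0,0,.273);state()
S=get_image("scene")
a=cv2.resize(S["img"][170:290,230:350],None,fx=4.5,fy=4.5,interpolation=2)
cv2.imwrite("pics/p8.png",a)
E
```

```text
cmd [0.5345 0.3165 0.097 ] 2.3799999999999955
t 12.75 pos [0.535  0.3172 0.098 ] phi 2.36 z [ 2.1e-03  9.0e-04 -1.0e+00] F [ 0.3 -0.2 -0.1] open 0.0854 grip 0.0
```

View pics/p8.png

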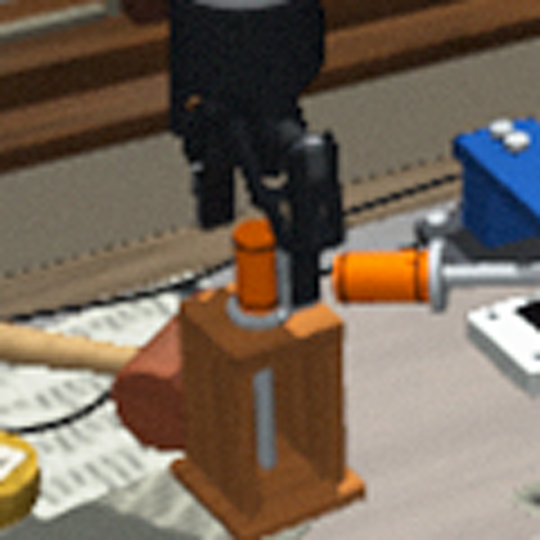

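The fingers straddle the handle (crop 255,268), with tips at (212,225) and (305,300), about 143 mm high. I'll lower 4 mm and close.

Emit:
{"method": "carry_out", "body": {
  "rows": [
    [0,0,0,0,0,0.013,-1],
    [0,0,0,0,0,0.013,0.3],
    [0,0,0,0,0,0.013,0.6],
    [0,0,0,0,0,0.013,1],
    [0,0,0,0,0,0.013,1]
  ],
  "force": 40
}}

```text
t: 13.3
tool_pos: [0.5342, 0.3169, 0.0926]
tool_rot: [2.175, 2.267, 0.0]
contact_force: [-0.9, -0.5, -0.1]
opening: 0.0283
grip_force: 0.0
```

Emit:
{"method": "carry_out", "body": {
  "rows": [
    [0,0,0,0,0,0,1],
    [0,0,0,0,0,0,1],
    [0,0,0,0,0,0,1],
    [0,0,0,0,0,0,1]
  ]
}}

```text
t: 13.7
tool_pos: [0.5342, 0.317, 0.0927]
tool_rot: [2.175, 2.267, 0.0]
contact_force: [0.2, -0.4, 0.4]
opening: 0.0231
grip_force: 39.4
```

Emit:
{"method": "carry_out", "body": {
  "rows": [
    [0,0,0,0,0,-0.02,1],
    [0,0,0,0,0,-0.05,1],
    [0,0,0,0,0,-0.08,1],
    [0,0,0,0,0,-0.1,1],
    [0,0,0,0,0,-0.1,1]
  ]
}}

```text
t: 14.2
tool_pos: [0.5352, 0.3173, 0.1246]
tool_rot: [2.174, 2.266, 0.005]
contact_force: [0.3, 0.3, -0.6]
opening: 0.023
grip_force: 39.2
```

```bash
python3 - <<'E'
from meas import *
did(0,0,0,.013);did(0,0,0,-.1);state()
S=get_image("scene");cv2.imwrite("pics/p9.png",S["img"])
print("orange",[(np.round(b[0],1),b[1],b[2]) for b in blob(S["img"],(270,190,303,250),[4,200,70],[22,255,255],8)])
E
```

```text
cmd [0.5345 0.3165 0.0931] 2.3799999999999955
cmd [0.5345 0.3165 0.1231] 2.3799999999999955
t 14.20 pos [0.5352 0.3173 0.1246] phi 2.37 z [ 0.0029  0.0013 -1.    ] F [ 0.3  0.3 -0.6] open 0.0230 grip 39.2
orange [(array([282.1, 215.7]), np.int32(56), array([280, 207,   5,  20]))]
```

Emit:
{"method": "carry_out", "body": {
  "rows": [
    [0,0,0,0,0,-0.08,1],
    [0,0,0,0,0,-0.16,1],
    [0,0,0,0,0,-0.24,1],
    [0,0,0,0,0,-0.31,1],
    [0,0,0,0,0,-0.37,1]
  ]
}}

```text
t: 14.75
tool_pos: [0.5342, 0.3169, 0.2346]
tool_rot: [2.175, 2.267, 0.0]
contact_force: [1.0, -0.9, -1.5]
opening: 0.0229
grip_force: 39.3
```

Emit:
{"method": "carry_out", "body": {
  "rows": [
    [0,0,0,0,0,0,1],
    [0,0,0,0,0,0,1],
    [0,0,0,0,0,0,1]
  ]
}}

```text
t: 15.05
tool_pos: [0.5334, 0.3165, 0.2316]
tool_rot: [-2.174, -2.266, 0.004]
contact_force: [0.6, 1.3, -0.7]
opening: 0.0228
grip_force: 39.3
```

```bash
python3 - <<'E'
from meas import *
did(0,0,0,-.37);state();goal([.5755,.0776,.2341],2.38)
S=get_image("scene");T=get_image("top");cv2.imwrite("pics/p10.png",S["img"])
x,y,z=get_obs()["tool_pos"]
for zz in(.155,.2,.25,.255,.26,.3): print(zz,proj(S,[x,y,zz])[0],proj(T,[x,y,zz])[0])
h=cv2.cvtColor(S["img"],cv2.COLOR_BGR2HSV)
for r in range(176,232,4): print(r,S["img"][r,276:302].max(1))
E
```

```text
cmd [0.5345 0.3165 0.2341] 2.3799999999999955
t 15.05 pos [0.5334 0.3165 0.2316] phi 2.37 z [-0.0028 -0.0012 -1.    ] F [ 0.6  1.3 -0.7] open 0.0228 grip 39.3
turn z -0.0000  shift -0.8013 0.1034 0.0000
0.155 [286.57797398 225.14809881] [284.04123655 220.32174352]
0.2 [285.76480738 208.10686193] [283.07147364 217.98389995]
0.25 [284.82059906 188.3172833 ] [281.91775012 215.20205104]
0.255 [284.72371089 186.286482  ] [281.79763723 214.91240301]
0.26 [284.62636132 184.24598538] [281.6766238  214.62057709]
0.3 [283.83055288 167.56451257] [280.67484921 212.20453931]
176 [ 62  52  38 104 147 158 126 100 107  85  35  19  27  26  23  23  29  37
  50  51  43  46  51  47  44  46]
180 [ 49  49  37  92 141 155 129  89 106 101  57  18  23  27  27  24  25  88
 117 111 113 107 105 105 100  96]
184 [ 98  93 131 136 119 105  92  87  93 109  93  63  68  71 112 144 113  87
  96  96  95  98  98 100 100 102]
188 [102 102  91  94  94 122 131 131 135 133 132 120 106  89  88  78  66  49
  49  44  48  47  50  50  45  48]
192 [ 58  48  46  46  38  44  37  81 118 117 119  74  34  40  45  52  60  69
  81  92  
[... 322 characters left out ...]

 119 113 116 112 110 117 114 114]
208 [115 118 117 115 119 115 116 118 107 116 120 110 110 118 114 116 112 119
 114 118 115 115 115 114 119 115]
212 [119 114 116 116 115 117 116 116 103 111 118 112  96 107 116 117 116 116
 117 119 115 105  95 112 121  95]
216 [111 115 117 115 115 116 115 106  81  99 117 116  94 117 137 135 138 134
 139 139 140 140 141 138 140 144]
220 [134 133 135 135 136 137 141 142 126 108 120 112  97 121 144 150 144 141
 126 110  83  42  66  79  84 121]
224 [141 143 141 141 141 144 141 139 140 117 113 116  87  68  54 105 132 123
 131 151 155 161 169 165 164 168]
228 [123 118 104  78  35  73  96 144 173 168 166 166 169 167 167 168 170 168
 167 166 168 169 170 173 171 172]
```

Emit:
{"method": "carry_out", "body": {
  "rows": [
    [0,0,0,-0.13,0.017,0,1],
    [0,0,0,-0.28,0.036,0,1],
    [0,0,0,-0.43,0.055,0,1],
    [0,0,0,-0.57,0.074,0,1],
    [0,0,0,-0.68,0.088,0,1]
  ]
}}

```text
t: 15.65
tool_pos: [0.5687, 0.1119, 0.2326]
tool_rot: [-2.176, -2.265, 0.002]
contact_force: [0.5, -0.8, -0.9]
opening: 0.0232
grip_force: 39.3
```

Emit:
{"method": "carry_out", "body": {
  "rows": [
    [0,0,0,-0.07,0.009,0,1],
    [0,0,0,-0.11,0.014,0,1],
    [0,0,0,-0.121,0.0154,0,1],
    [0,0,0,-0.121,0.0154,0,1],
    [0,0,0,-0.121,0.0154,0,1]
  ]
}}

```text
t: 16.15
tool_pos: [0.5749, 0.0791, 0.2334]
tool_rot: [-2.173, -2.268, -0.0]
contact_force: [-0.0, 0.6, -1.1]
opening: 0.023
grip_force: 39.3
```

Emit:
{"method": "carry_out", "body": {
  "rows": [
    [0,0,0,0,0,0.1,1],
    [0,0,0,0,0,0.15,1],
    [0,0,0,0,0,0.18,1],
    [0,0,0,0,0,0.18,1],
    [0,0,0,0,0,0.18,1]
  ]
}}

```text
t: 16.65
tool_pos: [0.5754, 0.0783, 0.1801]
tool_rot: [2.174, 2.267, 0.001]
contact_force: [-0.9, 0.3, -0.7]
opening: 0.0234
grip_force: 39.4
```

```bash
python3 - <<'E'
from meas import *
did(0,-.68,.088,0);did(0,-.121,.0154,0);did(0,0,0,.18);state()
S=get_image("scene");T=get_image("top");cv2.imwrite("pics/p11.png",S["img"]);cv2.imwrite("pics/t11.png",T["img"])
x,y,z=get_obs()["tool_pos"]
for zz in(.1,.12,.15,.18,.2): print(zz,proj(S,[x,y,zz])[0],proj(T,[x,y,zz])[0])
for r in range(172,222,3): print(r,S["img"][r,348:382].max(1))
print("ring S",[(np.round(b[0],1),b[1],b[2]) for b in blob(S["img"],(350,205,380,235),[15,120,80],[38,255,255],8)])
E
```

```text
cmd [0.5694 0.1138 0.2341] 2.3799999999999955
cmd [0.5755 0.0777 0.2341] 2.3799999999999955
cmd [0.5755 0.0777 0.1801] 2.3799999999999955
t 16.65 pos [0.5754 0.0783 0.1801] phi 2.39 z [ 5.e-04  1.e-04 -1.e+00] F [-0.9  0.3 -0.7] open 0.0234 grip 39.4
0.1 [364.10431556 212.21034578] [384.83559267 205.30034861]
0.12 [364.41825191 205.47234652] [385.79280599 204.12172617]
0.15 [364.89881861 195.15737494] [387.27773298 202.29308221]
0.18 [365.39136417 184.58454098] [388.82485358 200.38753155]
0.2 [365.72660516 177.3879272 ] [389.89275959 199.07202857]
172 [116 122 117 115 117 107  91  85  75  62  54  53  70  64 107 149 167 129
  83 109  86  39  19  19  24  14  52  94 113 118 111 114 113 109]
175 [ 42  46  49  44  51  48  51  48  42  49  60  63 119 135 136 153 142 137
 129 122 114 117 124 142 138 115 116 114 116 110 112 111 109 110]
178 [ 73  79  93  99 111 121 122 118 118 113 119 114 115  98  98 115 117 114
 123 116 107 112 111  90  97 119 116 115 116 111 114 115 111 110]
181 [118 116 117 116 114 120 116 118 114 113 115 116 120 117 118 120 107 113
 120  94  94 121 114 116 113 118 116 116
[... 1260 characters left out ...]
166 167 161 163 163 160 164 160 163 162 164 168 172]
211 [199 200 198 194 193 196 197 198 200 200 203 199 201 202 207 185 147 148
 166 164 171 164 171 175 186 186 195 198 197 197 192 194 196 192]
214 [206 198 198 200 201 197 201 205 201 201 205 203 201 206 203 202 204 202
 203 203 205 196 182 196 200 197 192 195 189 192 190 191 192 193]
217 [100 163 199 204 203 199 205 203 201 205 200 187 201 201 196 230 227 207
 212 185 180 185 201 208 200 184 191 199 194 191 190 189 188 187]
220 [ 76  73  69 107 162 200 205 205 205 170 223 238 157 115 130 135 138 142
 132 123 109 166 250 209 196 208 208 209 193 175 186 189 187 186]
ring S [(array([364.3, 220.2]), np.int32(73), array([358, 217,  13,   7]))]
```

The stem is over the ring: column 364.5 against ring centre 364.3. The tip height from the image is 0.1026, against 0.1024 computed. Lowering slowly.

Emit:
{"method": "carry_out", "body": {
  "rows": [
    [0,0,0,0,0,0.02,1],
    [0,0,0,0,0,0.04,1],
    [0,0,0,0,0,0.06,1],
    [0,0,0,0,0,0.08,1],
    [0,0,0,0,0,0.1,1]
  ]
}}

```text
t: 17.25
tool_pos: [0.5749, 0.0781, 0.1488]
tool_rot: [-2.175, -2.266, 0.001]
contact_force: [-0.1, -0.3, -1.7]
opening: 0.0229
grip_force: 39.4
```

Emit:
{"method": "carry_out", "body": {
  "rows": [
    [0,0,0,0,0,0.02,1],
    [0,0,0,0,0,0.04,1],
    [0,0,0,0,0,0.06,1],
    [0,0,0,0,0,0.08,1],
    [0,0,0,0,0,0.095,1]
  ]
}}

```text
t: 17.75
tool_pos: [0.5749, 0.0781, 0.1204]
tool_rot: [-2.175, -2.267, 0.001]
contact_force: [-0.2, 0.2, -0.4]
opening: 0.0231
grip_force: 39.4
```

Emit:
{"method": "carry_out", "body": {
  "rows": [
    [0,0,0,0,0,0.005,1],
    [0,0,0,0,0,0.01,1],
    [0,0,0,0,0,0.01,1],
    [0,0,0,0,0,0.01,1],
    [0,0,0,0,0,0.01,1]
  ]
}}

```text
t: 18.25
tool_pos: [0.5753, 0.0781, 0.1185]
tool_rot: [2.175, 2.267, 0.001]
contact_force: [0.3, -0.6, -0.8]
opening: 0.023
grip_force: 39.4
```

```bash
python3 - <<'E'
from meas import *
did(0,0,0,.1);did(0,0,0,.095);did(0,0,0,.01);state()
S=get_image("scene");T=get_image("top");state()
x,y,z=get_obs()["tool_pos"]
for zz in(.023,.0405,.06,.076,.1,.12): print(zz,proj(S,[x,y,zz])[0])
for r in list(range(200,226,2))+list(range(226,242)): print(r,S["img"][r,354:374].max(1))
print("rivet S",[(np.round(b[0],1),b[1],b[2]) for b in blob(S["img"],(350,205,380,246),[15,120,80],[38,255,255],5)])
E
```

```text
cmd [0.5755 0.0777 0.1501] 2.3799999999999955
cmd [0.5755 0.0777 0.1216] 2.3799999999999955
cmd [0.5755 0.0777 0.1186] 2.3799999999999955
t 18.25 pos [0.5753 0.0781 0.1185] phi 2.37 z [ 6.e-04  0.e+00 -1.e+00] F [ 0.3 -0.6 -0.8] open 0.0230 grip 39.4
t 18.35 pos [0.5753 0.0781 0.1184] phi 2.37 z [ 5.e-04 -0.e+00 -1.e+00] F [ 0.  -0.2 -2.3] open 0.0232 grip 39.4
0.023 [363.09098049 237.27065541]
0.0405 [363.35021203 231.73059377]
0.06 [363.6433021  225.46668862]
0.076 [363.88718813 220.25416758]
0.1 [364.25890407 212.30921369]
0.12 [364.57419464 205.56994626]
200 [114 105 105  88  53  68 109 125 116 111 114 121 114 112 109 113 122 136
 142 147]
202 [203 165 123 144 152 147 146 142 149 116 113 119 107 130 140 148 149 152
 144 155]
204 [196 200 200 188 144 140 145 148 143 120 111 118 115 144 171 170 165 163
 159 162]
206 [197 197 195 198 200 191 168 166 160 121 111 119 130 155 163 167 164 164
 165 166]
208 [197 197 199 198 199 199 200 206 182 131 112 111 119 150 165 166 164 165
 166 165]
210 [199 198 199 194 202 198 199 203 186 140 113 115 124 151 169 165 164 166
 169 173]
212 [197 200 
[... 1369 characters left out ...]
  14  25]
235 [48 20  8  8 14 15 12 10 33 62 74 53 15 12 12 21 15 20 16 16]
236 [ 12  16  16   9  15  11  19  18  99 146 154 137  75  19  11  19  15  12
  14  15]
237 [ 14  13  15  20  10  17  13  14 122 176 201 197 118  19  17  17  19  16
  15  18]
238 [ 18  19  16  16  18  17  22  19  71 123 185 169  78  11  19  16  16  20
  15  23]
239 [21 18 20 16 19 27 27 21 17 19 22 21 13 18  6 15 15 11 14  7]
240 [18 11 12 17 26 33 21 15 13 16 27 25 25 22 16 13 10  9 39 52]
241 [ 19  17  22  17  19  23  20  12  16  20  29  27  22  15   2  39  51  91
 130 139]
rivet S [(array([364.6, 220.5]), np.int32(47), array([359, 217,  12,   7])), (array([363.8, 236.9]), np.int32(12), array([362, 236,   5,   3]))]
```

Centred (stem column 364.1, ring 364.3), tip at about 40.6 mm, and still. Handing in.

```bash
python3 -c "
from h import *
state()
from station import finish_job
print(finish_job())"
```

```text
t 18.35 pos [0.5753 0.0781 0.1184] phi 2.37 z [ 5.e-04 -0.e+00 -1.e+00] F [ 0.  -0.2 -2.3] open 0.0232 grip 39.4
the job is handed in; nothing more can be done
None
```

The job is handed in: the rivet is within about 1 mm of straight under the hole, and the probe is held upright, centred and still in it with its tip about 40.6 mm up (half-way is 40.5 mm); however, between t=3.3 and 6.7 s the larger look-alike rod toppled with no contact that I saw or measured, and I left it lying under the guide's arm, clear of the plate and probe by my measurements.

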